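# Hang a carving before the blow gun and hold the air at half

### The job

Pick up the carved owl that stands on the bench (its hook has a wooden grip on top to carry it by) and hang it on the rail well clear of the nozzle, on its left-hand part as the robot sees it. Then slide it along the rail, without unhooking it, until it hangs straight in front of the blow gun's nozzle, and let go of it so that it hangs quietly. Finally press the blow gun's lever about half-way down, for a soft stream of air that blows off the sanding dust, and finish while still holding the lever there; leave everything else on the bench and the other carving on the rail alone.

Things in the scene. Friction and masses are not known exactly. Their poses are not given: they have to be found in the camera images.
- owl: carved pale wooden owl, loose, 60 mm in diameter, 86 mm tall, 0.15 to 0.27 kg, standing on its flat base, with a rigid 6 mm steel-wire hook on its top and above that an upright wooden grip; 229 mm tall in all. Origin: centre of its underside; z: the common axis of owl, hook and grip; x: the side to which the hook's mouth is open (hook in the x-z plane)
- owl_grip (a point): centre of the turned wooden grip on top of the owl's hook, 22 mm in diameter and 45 mm tall, upright; 207 mm above the owl's underside. Axes as the owl's
- owl_seat (a point): underside of the top of the owl's hook, which rests on the rail: on the owl's axis, 171 mm above its underside. Hook inside 32 mm wide; the back wire stands at x = -19 mm from 118 mm up, joined to the middle of the owl's top by a slanted piece below that
- hook_tip (a point): lower end of the free tip of the owl's hook, at x = +19 mm (wire centre), 145 mm above the owl's underside. The mouth lies below it: the rail passes freely from +x into the hook when the rail's axis is 120 to 135 mm above the owl's underside; then the owl is lowered 30 to 45 mm until it hangs
- rail: fixed round steel rail, 12 mm in diameter, on two posts, along this body's y from -290 to +290 mm, its axis 235 mm above the bench; origin on the bench below its middle; x points away from the robot, +y is the left-hand part
- rail_top (a point): top of the rail at its middle, 241 mm above the bench; axes as the rail's
- pear: pear-shaped turned wooden drop, 46 mm in diameter, with a hook and grip like the owl's, hanging on the right-hand end of the rail (at -225 mm): leave alone. Origin: its underside
- gun: compressed-air blow gun clamped level on a fixed steel stand between robot and rail. Origin on the bench below the nozzle's tip, x the blowing direction (square to the rail), y along the rail. Gun and stand reach back to x = -235 mm and 40 mm to either side
- nozzle_tip (a point): tip of the nozzle, 115 mm above the bench, 70 to 80 mm from the rail's axis, blowing along +x; a carving hangs straight in front of it when its axis is at y = 0 of this frame
- lever (a joint): spring lever on top of the gun: steel strip 18 mm wide, 105 mm long, hinged at its front end (62 mm behind the nozzle's tip, 133 mm above the bench), its free end pointing back to the robot and up. 0 released, 0.13 half-way, 0.26 rad fully down (level). Springs back. Pressed from above at the pad: about 4 N to start, 9 N half-way, 15 N fully down
- lever_pad (a point): place to press, on the lever's top face 75 mm from its hinge; moves with the lever: down 10 mm to half-way, 19 mm to fully down. x points along the lever towards the nozzle
- plane: smoothing plane, bystander; origin at its underside
- mallet: carver's mallet standing on its head, 192 mm tall, bystander; origin at its underside
- glue: white glue bottle, 150 mm tall, bystander; origin at its underside
- oil_tin: oil tin, 110 mm tall, bystander; origin at its underside
- cork_block: cork sanding block 110 x 60 x 35 mm, bystander; origin at its underside
- gouge: carving gouge lying down, 250 mm long, bystander; origin at its middle
- stele: small stone column on a plywood foot, 144 mm tall, bystander; origin at its underside

How it is judged (in metres and radians):
On the way, in this order (a step that is already met when the one before it is completed fails the run):
1. the owl is hooked over the rail, at least 70 mm to the left (+y) of the nozzle's line (x of owl_seat in the frame of rail between -0.014 and 0.014 m and z of owl_seat in the frame of rail between 0.235 and 0.25 m and y of owl_seat in the frame of nozzle_tip above 0.07 m), for 0.2 s.
2. it is slid along the rail, still hooked over it when it is 25 to 60 mm from the nozzle's line (x of owl_seat in the frame of rail between -0.014 and 0.014 m and z of owl_seat in the frame of rail between 0.235 and 0.256 m and y of owl_seat in the frame of nozzle_tip between 0.025 and 0.06 m), for 0.05 s.
3. let go, it hangs quietly from the rail alone, within 15 mm of the nozzle's line (x of owl_seat in the frame of rail between -0.014 and 0.014 m and z of owl_seat in the frame of rail between 0.235 and 0.25 m and y of owl_seat in the frame of nozzle_tip between -0.015 and 0.015 m and contact force between each of the fingers, the arm and owl below 0.05 N and contact force between owl and rail above 0.8 N and angle between owl's own z axis and vertical below 0.2 rad and linear speed of owl below 0.05 m/s), for 0.2 s.
At the end, for the whole second after the job is handed in: The owl hangs upright and at rest from the rail alone, untouched, within 15 mm of the line of the nozzle, and the robot itself holds the lever still between 30 and 70 % of its travel (0.078 to 0.182 rad), pushing on it with more than 2 N (all of step 3 and value of joint lever between 0.078 and 0.182 rad and velocity of joint lever between -0.1 and 0.1 rad/s and contact force between the fingers and lever above 2 N); the arm keeps its last pose, push and grip.
It fails at once if another thing on the bench or the other carving on the rail is moved by more than 40 mm (distance of any of pear, plane, mallet, glue, oil_tin, cork_block, gouge, stele from where it was at the start of the episode above 0.04 m).
It fails at once if the owl is tipped over or dropped (angle between owl's own z axis and vertical above 0.8 rad or linear speed of owl above 1.2 m/s).
It also fails if it takes over 54 s, if anything falls off the work surface, if the arm or the gripper's body presses on something with over 40 N, if the wrist force passes 120 N, or if a joint passes its speed limit or range.

### The arm

A 6-joint arm with a two-finger parallel gripper is mounted at the origin on the work surface. World frame = base frame: x ahead of the robot, y to its left, z up, the work surface at z = 0. Lengths are in mm, angles in degrees, forces in N, time in s.
With the tool pointing down it reaches from about 300 to 850 mm from the base axis. Payload 4.2 kg.
Tool frame: the origin (TCP) lies on the centre line of the jaws, within the pads' length; the fingertips stand 14 mm ahead of it and the grasp point (between the pads) lies 5 mm behind it; x points along the fingers, y is the direction in which the jaws open and shut, and the axes are right-handed (so a half turn about x gives the same grasp; the last joint's range is limited). The gripper opens to 91 mm and grips with 3 to 60 N. Pads are 32 mm wide; open, the fingers measure 118 mm over their backs; the gripper's body (76 mm by 178 mm) begins 60 mm behind the grasp point.
Start: joints at [-69.672, 18.312, 89.639, -0, 72.044, -1.146], TCP at [210.503, -535.098, 227.976] pointing down, gripper open.
Joint ranges: [-177.97, 177.97], [-48.28, 115.42], [12.27, 149.76], [-77.06, 257.06], [2.81, 150.46], [-146.56, 146.56]. Speed limits (degrees/s): [147.25, 147.25, 180, 180, 180, 180].

### API

Orientations are given as [roll, pitch, yaw] about the fixed x, y, z axes, in that order (R = Rz(yaw) Ry(pitch) Rx(roll)).
In Python, from workcell import readout, optics, env gives the robot as it stands.
- The arm moves only by the shell command python3 -m creep 'ROWS' [OPENING] [FORCE]. ROWS is JSON, a list of rows, each an object with "translation": the shift along the world's x, y, z in cm, a list of three; "delta_rot": the turn, a rotation vector about the world's x, y, z in rad, a list of three. In form: [{"translation": [dx, dy, dz], "delta_rot": [rx, ry, rz]}, ...]. A call has 1 to 5 rows; each row shifts and turns the commanded pose from where the row before left it; what a row does not reach is not made up. A row lasts 1/12 s, in which the tool goes at most 41.7 mm and 7.16 degrees, less where a joint would pass 70% of its speed; a pose out of reach is approached as far as the arm can. A call with a gripper value outside its range is refused whole. OPENING is the gripper's target within -1 to 1 (fully open at 1, half-way at 0, shut at -1), set as the call begins (- or left out, the last holds). The fingers move at their own pace and stop on an object; FORCE is the grip in N (left out, the last holds). Time passes only in rows, so rows that do not move let the fingers close. It gives the time, the measured TCP pose, the force and the opening at its end, in the units of the state.
- readout.state(): the state, without advancing time (a new reading comes with each control period).
- optics.grab_frame(name): name is "side" or "top" or "wrist"; returns (picture, depth): 400x640x3 uint8, red, green, blue; 400x640 float32, mm along the optical axis (not along the pixel's ray), 0 where there is no reading.
- optics.camera_params(name): a dict with "mtx" (3x3 intrinsics, pixels), "R" (3x3) and "t" (3): a world point X has camera coordinates R X + t. Camera axes: x right, y down, z forward; pixel columns grow to the right and rows downward; lengths in mm; the calibration is good to about 2 mm. The wrist camera is an equidistant fisheye: a pixel r from the principal point sees the ray r / f radians off the axis. A picture is of the moment at which its call begins: read the wrist's pose just before it. camera_params takes no time and is no camera call; for the wrist camera it gives the pose at the moment of the call.
- env.job_done(): hands the job in, once; it reports no verdict.
The state is a dict: "time_s": time; "qpos": joint angles; "qvel": joint speeds; "effort": joint torques, N m; "ee_pos": TCP position; "ee_rot": TCP orientation; "force": force on the tool from outside, world axes, zero at the start; "torque": the same for the moment, N m; "gripper_width": finger opening in mm.
Only numpy, scipy, OpenCV 4.12 (cv2) and the standard library are available. Lean on these libraries where they do the work, as an engineer would, in place of code of your own. Each camera call takes 0.05 s, during which the arm holds its last target.

## Working session

There is one attempt and no reset: what is moved stays moved. The work goes in short steps, Python scripts to look and compute and a shell command to move; the robot and the scene stay as the last step left them, time stands still between calls to the robot, and variables do not carry over. Pictures are saved under pics/ and viewed, and the job is handed in when it is done.

```bash
ls; mkdir -p pics
python3 - <<'E'
from workcell import readout, optics, env
import cv2
s=readout.state();print(s)
for n in ["side","top","wrist"]:
    p,d=optics.grab_frame(n)
    cv2.imwrite(f"pics/{n}0.png",p[:,:,::-1]);import numpy as np;np.save(f"pics/{n}0.npy",d)
    c=optics.camera_params(n);print(n,c)
E
```

```text
pics
{'time_s': 0.0, 'qpos': array([-6.96735973e+01,  1.83495187e+01,  8.97053341e+01,  1.49147644e-04,
        7.20442894e+01, -1.14473135e+00]), 'qvel': array([-0.07581144,  0.13993043, -0.03733419, -0.01055375,  0.03643381,
        0.08329666]), 'effort': array([ 1.16089272e-03, -4.12460268e+01, -2.31970274e+01,  7.26148998e-02,
        4.54123376e-02, -1.35059254e-04]), 'ee_pos': array([ 210.31496726, -534.64263296,  227.1488052 ]), 'ee_rot': array([-91.22668184,  89.90085772, 110.24440616]), 'force': array([ 0.07080053, -0.39645014, -0.64946747]), 'torque': array([-0.00961508, -0.0114959 ,  0.02468049]), 'gripper_width': 91.31712230179396}
side {'mtx': array([[512.27334126,   0.        , 319.89042735],
       [  0.        , 512.27334126, 208.37109496],
       [  0.        ,   0.        ,   1.        ]]), 'R': array([[-0.74832485, -0.66332955, -0.00195474],
       [-0.39972713,  0.45329369, -0.79670763],
       [ 0.52936579, -0.59541476, -0.60436175]]), 't': array([ 394.66249435,  322.37451299, 1491.70127147])}
top {'mtx': array([[450.09264833,   0.        , 322.89570239],
       [  0.        , 450.09264833, 203.20769316],
       [  0.        ,   0.        ,   1.        ]]), 'R': array([[-3.03892400e-03, -9.99995315e-01,  3.66689914e-04],
       [-9.95250614e-01,  2.98882606e-03, -9.72999618e-02],
       [ 9.72984100e-02, -6.60635551e-04, -9.95255034e-01]]), 't': array([  42.4960954 ,  514.08177696, 1319.95983815])}
wrist {'mtx': array([[309.70691629,   0.        , 317.87474466],
       [  0.        , 309.70691629, 199.58202688],
       [  0.        ,   0.        ,   1.        ]]), 'R': array([[ 0.36557123, -0.93078227, -0.0014308 ],
       [-0.89768745, -0.35297844,  0.26374887],
       [-0.24599782, -0.09513459, -0.96459032]]), 't': array([-573.66810592,  -29.88507401,  391.520862  ])}
```

View pics/side0.png

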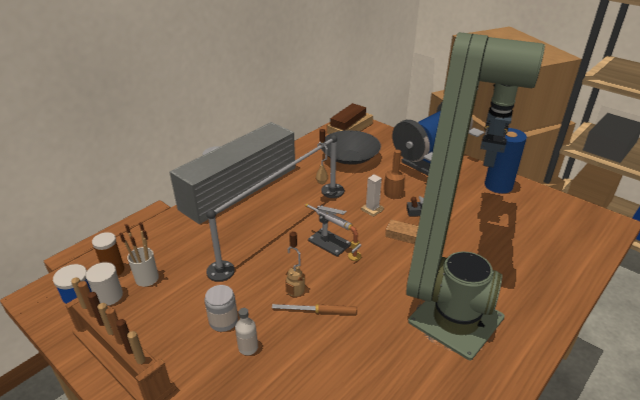

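View pics/top0.png

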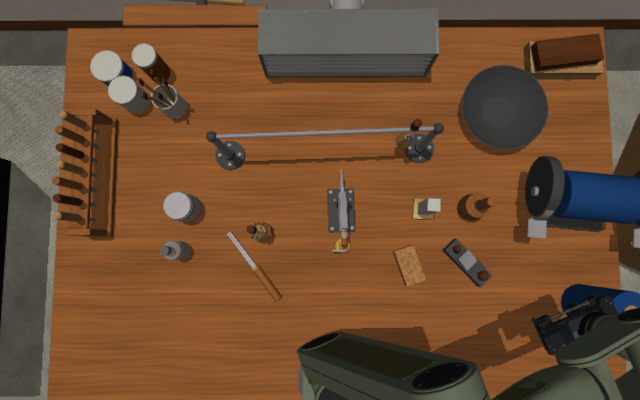

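View pics/wrist0.png

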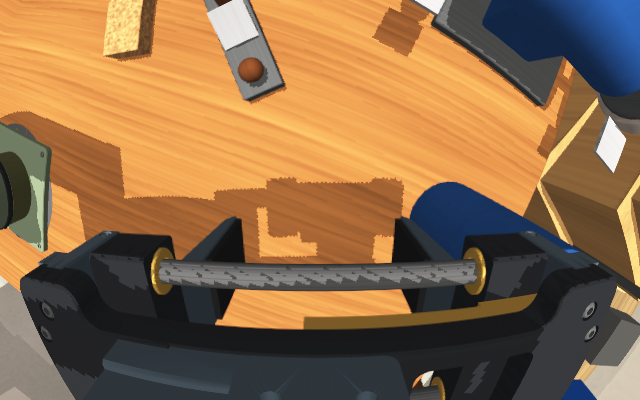

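The top view shows the owl at about (261,232), the rail from (211,136) to (438,128), the gun's nozzle at about (341,172), and the pear at (415,128). In the side view the owl's grip is at about (293,240). I'll zoom in for detail.

Run:
```python
import cv2,numpy as np
t=cv2.imread('pics/top0.png');s=cv2.imread('pics/side0.png')
a=cv2.resize(t[110:270,200:440],(780,520),interpolation=cv2.INTER_CUBIC)
b=cv2.resize(s[190:310,250:400],(750,600),interpolation=cv2.INTER_CUBIC)
cv2.imwrite('pics/tz.png',a);cv2.imwrite('pics/sz.png',b)
```

```text
(no output)
```

View pics/tz.png

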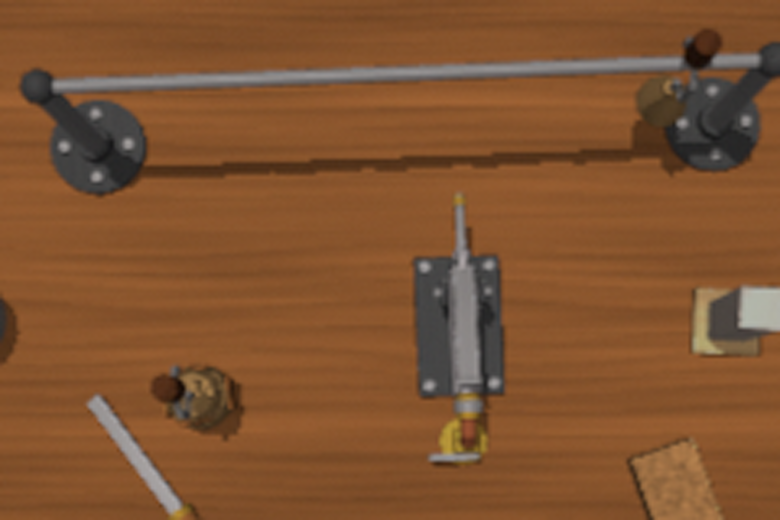

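View pics/sz.png

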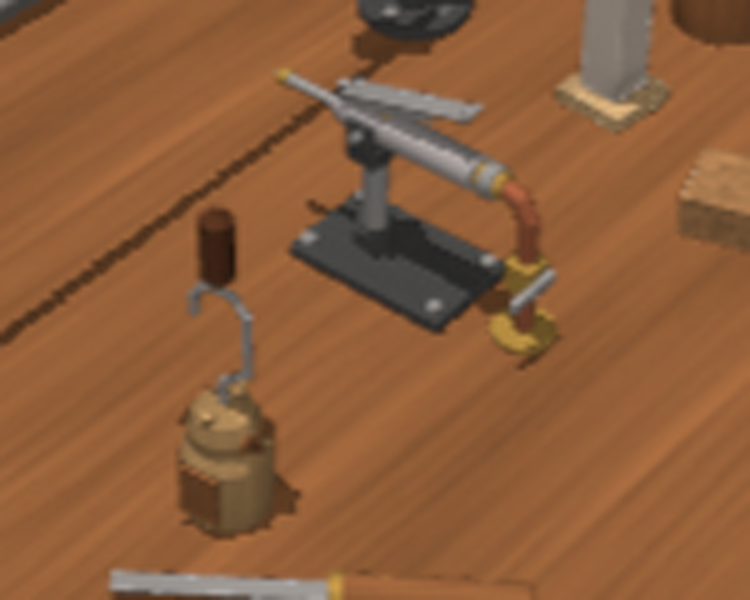

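```bash
cat > h.py <<'E'
import numpy as np,cv2
from workcell import readout, optics, env
def tri(a,b,na="side",nb="top"):
    P=[]
    for n in(na,nb):
        c=optics.camera_params(n);P.append(c["mtx"]@np.c_[c["R"],c["t"]])
    X=cv2.triangulatePoints(P[0],P[1],np.float64(a).reshape(2,1),np.float64(b).reshape(2,1))[:,0]
    return X[:3]/X[3]
def proj(n,X):
    c=optics.camera_params(n);q=c["R"]@np.asarray(X,float)+c["t"]
    return (c["mtx"]@q)[:2]/q[2]
def ray(n,px,z):
    c=optics.camera_params(n);C=-c["R"].T@c["t"]
    d=c["R"].T@np.linalg.inv(c["mtx"])@np.array([px[0],px[1],1.])
    return C+d*(z-C[2])/d[2]
def crop(n,r,name,s):
    p,d=optics.grab_frame(n);x0,y0,x1,y1=r
    cv2.imwrite(name,cv2.resize(p[y0:y1,x0:x1,::-1],None,fx=s,fy=s,interpolation=cv2.INTER_CUBIC));return p,d
E
python3 - <<'E'
from h import *
np.set_printoptions(precision=1,suppress=True)
T=lambda x,y:(200+x/3.25,110+y/3.25)
S=lambda x,y:(250+x/5,190+y/5)
print('grip',tri(S(217,247),T(168,388)), ray('side',S(217,247),207), ray('top',T(168,388),207))
print('owl tip z145',ray('side',S(193,308),145),'back z118-',ray('side',S(248,320),160),ray('side',S(248,370),122))
print('owl base side', ray('side',S(225,520),0))
print('nozzle',tri(S(282,75),T(459,198)),ray('top',T(459,198),115),ray('side',S(282,75),115))
print('gun tail top', ray('top',T(468,390),115))
L=ray('top',T(38,85),235);R=ray('top',T(770,60),235);print('rail',L,R,(L+R)/2,np.linalg.norm(L-R))
print('rail mids',ray('top',T(80,86),241),ray('top',T(680,66),241))
print('lever side: free end',ray('side',S(475,110),162),'hinge',ray('side',S(345,85),133))
print('side rail', ray('side',(212,213),235),ray('side',(333,142),235))
s=cv2.imread('pics/top0.png')
cv2.imwrite('pics/tz2.png',cv2.resize(s[160:260,240:370],None,fx=6,fy=6,interpolation=cv2.INTER_CUBIC))
E
```

```text
grip [429.3 224.2 205.7] [428.1 225.1 207. ] [429.4 224.1 207. ]
owl tip z145 [452.1 223.5 145. ] back z118- [409.  221.4 160. ] [408.6 223.3 122. ]
owl base side [418.7 237.7   0. ]
nozzle [597.1 -10.4 113.5] [596.3 -10.7 115. ] [596.1  -8.7 115. ]
gun tail top [430.6 -17.3 115. ]
rail [666.8 324.9 235. ] [ 685.2 -251.6  235. ] [676.   36.6 235. ] 576.7421735863023
rail mids [664.4 290.5 241. ] [ 679.  -179.4  241. ]
lever side: free end [435.1 -17.2 162. ] hinge [540.6 -10.8 133. ]
side rail [667.9 320.9 235. ] [ 670.8 -233.6  235. ]
```

View pics/tz2.png

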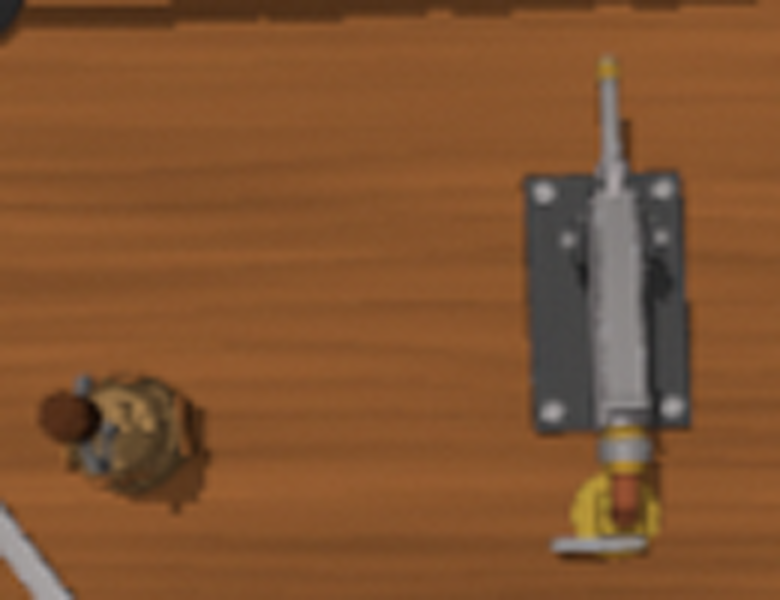

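Run:
```python
from h import *
from scipy.spatial.transform import Rotation as Ro
np.set_printoptions(precision=3,suppress=True)
s=readout.state();R=Ro.from_euler('xyz',s['ee_rot'],degrees=True);print(R.as_matrix())
c,sn=np.cos(np.radians(1.85)),np.sin(np.radians(1.85))
yv=np.array([-sn,c,0]);x=np.array([0,0,-1.])
for sg in(1,-1):
    y=sg*yv;t=np.c_[x,y,np.cross(x,y)]
    print(sg,(Ro.from_matrix(t)*R.inv()).as_rotvec())
```

```text
[[-0.     0.366 -0.931]
 [ 0.001 -0.931 -0.366]
 [-1.    -0.001 -0.   ]]
1 [ 0.    -0.002  2.799]
-1 [-0.001 -0.    -0.343]
```

```bash
python3 -m creep '[{"translation":[1.0,3.5,2],"delta_rot":[0,0,-0.0343]},{"translation":[1.0,3.5,2],"delta_rot":[0,0,-0.0343]},{"translation":[1.0,3.5,2],"delta_rot":[0,0,-0.0343]},{"translation":[1.0,3.5,2],"delta_rot":[0,0,-0.0343]},{"translation":[1.0,3.5,2],"delta_rot":[0,0,-0.0343]}]' 1 20
python3 -m creep '[{"translation":[1.0,3.5,0],"delta_rot":[0,0,-0.0343]},{"translation":[1.0,3.5,0],"delta_rot":[0,0,-0.0343]},{"translation":[1.0,3.5,0],"delta_rot":[0,0,-0.0343]},{"translation":[1.0,3.5,0],"delta_rot":[0,0,-0.0343]},{"translation":[1.0,3.5,0],"delta_rot":[0,0,-0.0343]}]'
python3 -m creep '[{"translation":[1.0,3.5,0],"delta_rot":[0,0,0]},{"translation":[1.0,3.5,0],"delta_rot":[0,0,0]},{"translation":[1.0,3.5,0],"delta_rot":[0,0,0]},{"translation":[1.0,3.5,0],"delta_rot":[0,0,0]},{"translation":[1.0,3.5,0],"delta_rot":[0,0,0]}]'
python3 -m creep '[{"translation":[1.0,3.5,0],"delta_rot":[0,0,0]},{"translation":[1.0,3.5,0],"delta_rot":[0,0,0]},{"translation":[1.0,3.5,0],"delta_rot":[0,0,0]},{"translation":[0,0,0],"delta_rot":[0,0,0]}]'
```

```text
time_s: 0.57
ee_pos: [260.4, -358.3, 328.5]
ee_rot: [-82.3, 90.0, 109.3]
force: [0.8, -1.0, 0.4]
gripper_width: 91.3
time_s: 0.98
ee_pos: [310.3, -183.3, 327.9]
ee_rot: [157.7, 90.0, -20.6]
force: [1.1, 0.5, -0.6]
gripper_width: 91.1
time_s: 1.4
ee_pos: [360.3, -8.3, 328.0]
ee_rot: [144.0, 90.0, -34.2]
force: [0.6, -0.5, 0.2]
gripper_width: 91.0
time_s: 1.73
ee_pos: [391.5, 100.0, 327.5]
ee_rot: [-88.9, 89.8, 93.3]
force: [1.1, -1.3, -0.5]
gripper_width: 91.1
```

Run:
```python
from h import *
p,d=optics.grab_frame('wrist');cv2.imwrite('pics/w1.png',p[:,:,::-1])
p,d=optics.grab_frame('top');cv2.imwrite('pics/t1.png',p[:,:,::-1])
p,d=optics.grab_frame('side');cv2.imwrite('pics/s1.png',p[:,:,::-1])
s=readout.state();print(s['ee_pos'],s['qpos'])
```

```text
[390.11883454  94.6895006  327.61406225] [ 1.20400847e+01 -7.51012034e-01  9.87207262e+01 -4.86796474e-02
  8.21073714e+01  1.00158417e+02]
```

View pics/w1.png

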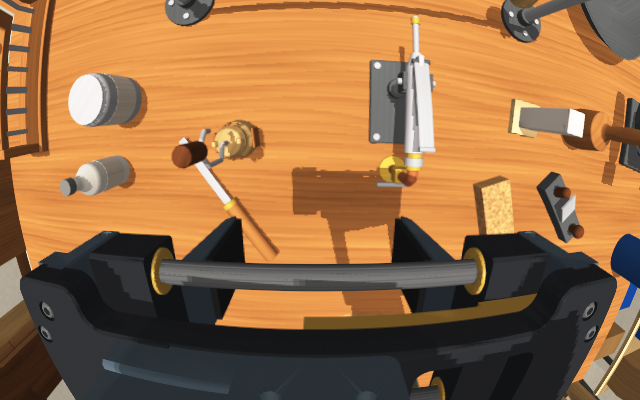

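View pics/s1.png

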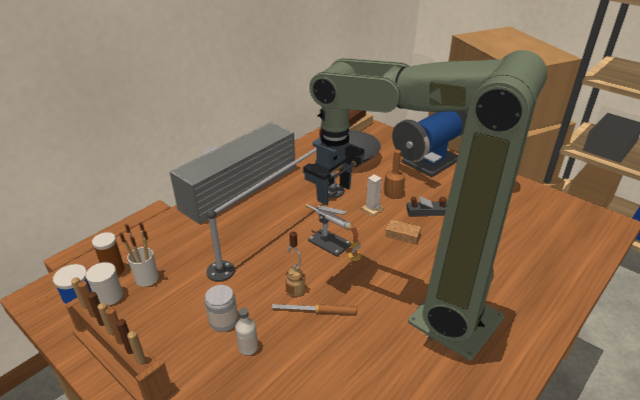

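The wrist view shows the owl's grip at about (188,153), the hook tip at (205,131) and the nozzle tip at (415,19). I'll zoom in and cast fisheye rays.

Run:
```python
import cv2
p=cv2.imread('pics/w1.png');cv2.imwrite('pics/w1z.png',cv2.resize(p[105:195,155:275],None,fx=6,fy=6,interpolation=cv2.INTER_CUBIC))
p=cv2.imread('pics/s1.png');cv2.imwrite('pics/s1z.png',cv2.resize(p[195:275,270:370],None,fx=7,fy=7,interpolation=cv2.INTER_CUBIC))
```

```text
(no output)
```

View pics/w1z.png

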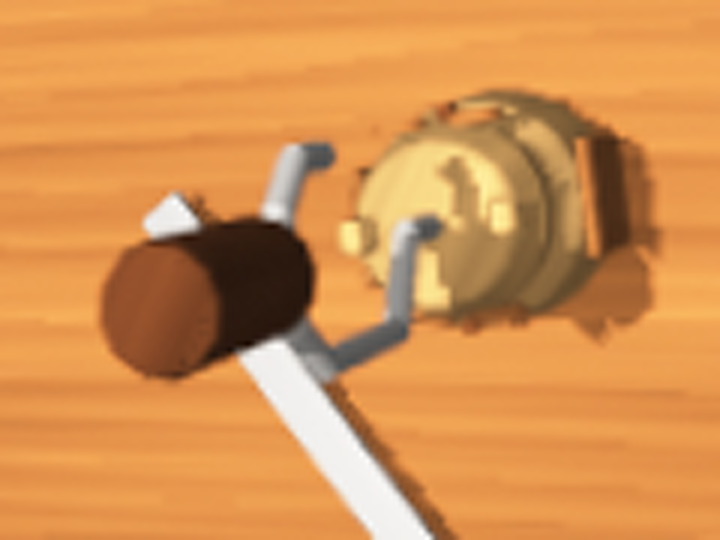

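View pics/s1z.png

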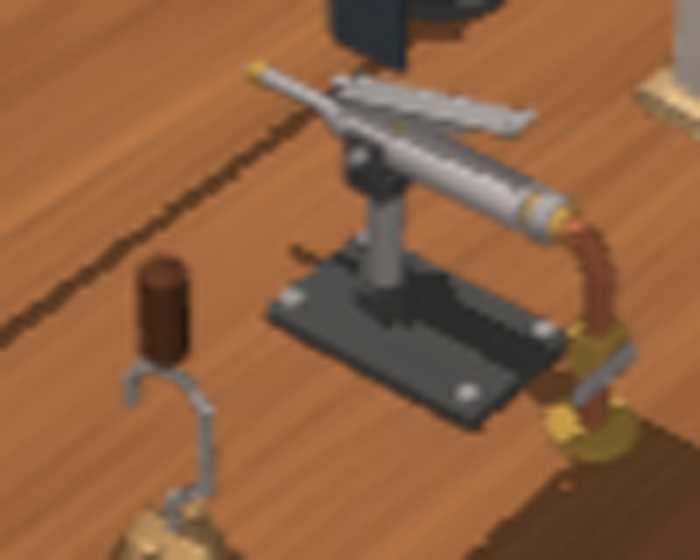

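```bash
cat >> h.py <<'E'
def wray(px,z,c=None):
    c=c or optics.camera_params('wrist');m=c['mtx']
    v=np.array([px[0]-m[0,2],px[1]-m[1,2]])/m[0,0];r=np.linalg.norm(v)
    d=c['R'].T@np.array([v[0]/r*np.sin(r),v[1]/r*np.sin(r),np.cos(r)]);C=-c['R'].T@c['t']
    return C+d*(z-C[2])/d[2]
E
python3 - <<'E'
from h import *
np.set_printoptions(precision=1,suppress=True)
W=lambda x,y:(155+x/6,105+y/6)
g=wray(W(160,313),229);print('griptop',g)
t=wray(W(330,156),146);b=wray(W(400,325),119);print('tip',t,'back',b)
q=t-b;print('yaw',np.degrees(np.arctan2(q[1],q[0])),np.hypot(q[0],q[1]),'mid',(t+b)/2)
print('owl centre top',wray(W(430,228),88))
print('nozzle',wray((415.5,19),115))
print('lever? ',wray((420,150),158))
c=optics.camera_params('wrist');print(c['t'])
E
```

```text
griptop [429.  217.3 229. ]
tip [447.6 219.  146. ] back [411.3 213.9 119. ]
yaw 7.9537413173652665 36.57997360116549 mid [429.5 216.4 132.5]
owl centre top [428.5 216.3  88. ]
nozzle [596.3 -18.2 115. ]
lever?  [434.3 -15.5 158. ]
[ 82.2 321.9 591.4]
```

```bash
python3 -m creep '[{"translation":[1.0,3.3,0],"delta_rot":[0,0,0]},{"translation":[1.0,3.3,0],"delta_rot":[0,0,0]},{"translation":[1.0,3.3,0],"delta_rot":[0,0,0]},{"translation":[0.85,3.0,-2],"delta_rot":[0,0,0]},{"translation":[0,0,-1],"delta_rot":[0,0,0]}]'
python3 -m creep '[{"translation":[0,0,0],"delta_rot":[0,0,0]},{"translation":[0,0,0],"delta_rot":[0,0,0]},{"translation":[0,0,0],"delta_rot":[0,0,0]}]'
python3 - <<'E'
from h import *
np.set_printoptions(precision=1,suppress=True)
c=optics.camera_params('wrist')
p,d=optics.grab_frame('wrist');cv2.imwrite('pics/w2.png',p[:,:,::-1])
print(c['t'],optics.camera_params('wrist')['t'],readout.state()['ee_pos'])
E
```

```text
time_s: 2.3
ee_pos: [430.3, 226.1, 296.4]
ee_rot: [-74.5, 89.9, 107.4]
force: [-0.2, -0.7, -0.4]
gripper_width: 91.3
time_s: 2.55
ee_pos: [429.1, 222.2, 298.8]
ee_rot: [165.8, 89.9, -12.5]
force: [-0.4, 0.1, -0.4]
gripper_width: 91.3
[210.2 371.3 574.1] [210.5 371.7 574.1] [429.3 222.4 299.1]
```

View pics/w2.png

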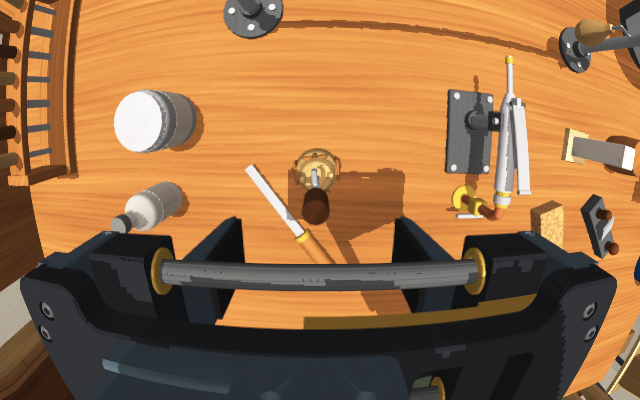

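Run:
```python
from h import *
np.set_printoptions(precision=1,suppress=True)
p=cv2.imread('pics/w2.png');cv2.imwrite('pics/w2z.png',cv2.resize(p[140:235,260:370],None,fx=6,fy=6,interpolation=cv2.INTER_CUBIC))
print(wray((316,213),229),wray((509,60),115))
```

```text
[430.3 224.5 229. ] [596.7  -9.7 115. ]
```

View pics/w2z.png

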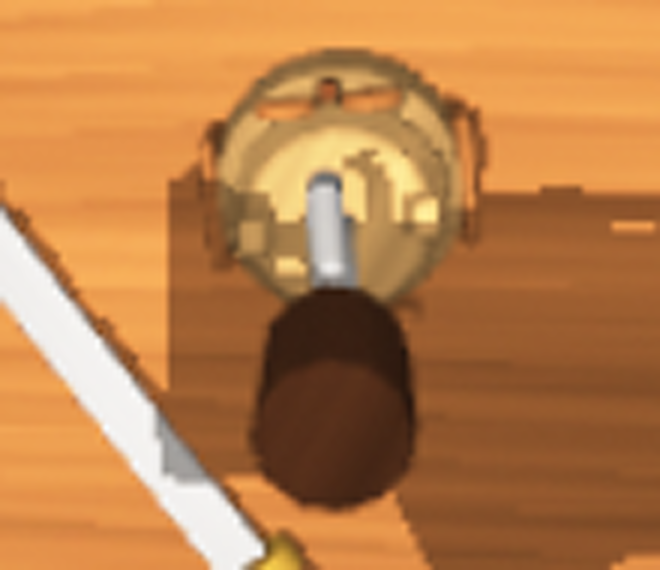

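Run:
```python
from h import *
np.set_printoptions(precision=1,suppress=True)
W=lambda x,y:(260+x/6,140+y/6)
g=wray(W(333,432),229);print(g)
for px,z in((W(325,180),146),(W(319,195),150),(W(330,270),172),(W(338,345),186)):
    t=wray(px,z);q=t-g;print(t,np.degrees(np.arctan2(q[1],q[0])))
print('face top', wray(W(335,225),86))
```

```text
[431.1 224.9 229. ]
[449.5 227.4 146. ] 7.6460805975696555
[447.7 228.3 150. ] 11.55352497497682
[439.7 226.  172. ] 7.455074576277656
[431.3 224.5 186. ] -65.59468378259623
face top [430.  225.5  86. ]
```

```bash
python3 -m creep '[{"translation":[0.15,0.2,-2.5],"delta_rot":[0,0,0]},{"translation":[0,0,-2.5],"delta_rot":[0,0,0]},{"translation":[0,0,-2.5],"delta_rot":[0,0,0]},{"translation":[0,0,-2.1],"delta_rot":[0,0,0]},{"translation":[0,0,0],"delta_rot":[0,0,0]}]'
python3 -m creep '[{"translation":[0,0,0],"delta_rot":[0,0,0]},{"translation":[0,0,0],"delta_rot":[0,0,0]},{"translation":[0,0,0],"delta_rot":[0,0,0]},{"translation":[0,0,0],"delta_rot":[0,0,0]},{"translation":[0,0,0],"delta_rot":[0,0,0]}]' -0.8 20
python3 -m creep '[{"translation":[0,0,0],"delta_rot":[0,0,0]},{"translation":[0,0,0],"delta_rot":[0,0,0]},{"translation":[0,0,0],"delta_rot":[0,0,0]},{"translation":[0,0,0],"delta_rot":[0,0,0]},{"translation":[0,0,0],"delta_rot":[0,0,0]}]'
python3 - <<'E'
from h import *
crop('side',(230,170,390,290),'pics/s2.png',5)
print(readout.state())
E
```

```text
time_s: 3.02
ee_pos: [428.4, 223.8, 199.2]
ee_rot: [27.0, 89.6, -151.3]
force: [-0.2, -0.8, 0.1]
gripper_width: 91.0
time_s: 3.43
ee_pos: [431.1, 226.1, 203.1]
ee_rot: [-157.9, 89.9, 23.9]
force: [0.1, 0.2, -0.0]
gripper_width: 60.8
time_s: 3.85
ee_pos: [430.5, 225.9, 201.9]
ee_rot: [57.0, 90.0, -121.2]
force: [-0.6, -0.2, 0.5]
gripper_width: 27.6
{'time_s': 3.9, 'qpos': array([ 2.63395193e+01,  1.14563009e+01,  1.03179874e+02, -9.24385951e-03,
        6.53778595e+01,  1.14514782e+02]), 'qvel': array([-0.0983546 , -0.04699153,  0.13399978, -0.06099499, -0.02570888,
       -0.01430744]), 'effort': array([ 1.23550664e-01, -3.34782100e+01, -2.21462703e+01,  7.72708445e-02,
       -1.22926589e-01,  1.83988627e-04]), 'ee_pos': array([430.46394763, 225.89768623, 201.91270691]), 'ee_rot': array([  55.42278715,   89.9836421 , -122.74862347]), 'force': array([ 0.54890202, -0.70814129,  1.00168471]), 'torque': array([-0.05568478,  0.00330106,  0.00198027]), 'gripper_width': 23.008042594881587}
```

View pics/s2.png

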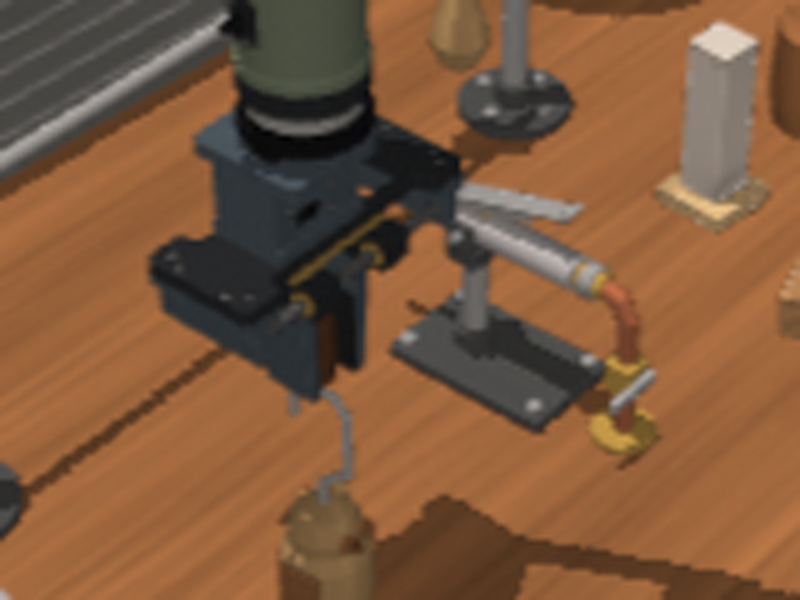

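```bash
python3 -m creep '[{"translation":[0,0,0],"delta_rot":[0,0,0]},{"translation":[0,0,0],"delta_rot":[0,0,0]},{"translation":[0,0,0],"delta_rot":[0,0,0]},{"translation":[0,0,0.8],"delta_rot":[0,0,0]},{"translation":[0,0,2],"delta_rot":[0,0,0]}]' -1 35
python3 -m creep '[{"translation":[0,0,2],"delta_rot":[0,0,0]},{"translation":[0,0,2],"delta_rot":[0,0,-0.05]},{"translation":[0,0,2],"delta_rot":[0,0,-0.05]},{"translation":[0,0,1.5],"delta_rot":[0,0,0]},{"translation":[0,0,0.5],"delta_rot":[0,0,0]}]'
python3 -m creep '[{"translation":[1.5,-1,0],"delta_rot":[0,0,0]},{"translation":[2,-1.2,0],"delta_rot":[0,0,0]},{"translation":[2,-1.2,0],"delta_rot":[0,0,0]},{"translation":[2,-1.2,0],"delta_rot":[0,0,0]},{"translation":[2,-1.2,0],"delta_rot":[0,0,0]}]'
python3 -m creep '[{"translation":[2,-1.2,0],"delta_rot":[0,0,0]},{"translation":[2,-1.2,0],"delta_rot":[0,0,0]},{"translation":[2,-1.2,0],"delta_rot":[0,0,0]},{"translation":[1,-1,0],"delta_rot":[0,0,0]},{"translation":[0.5,-0.2,0],"delta_rot":[0,0,0]}]'
python3 -m creep '[{"translation":[0,0,0],"delta_rot":[0,0,0]},{"translation":[0,0,0],"delta_rot":[0,0,0]},{"translation":[0,0,0],"delta_rot":[0,0,0]},{"translation":[0,0,0],"delta_rot":[0,0,0]}]'
python3 - <<'E'
from h import *
crop('side',(200,130,360,250),'pics/s3.png',5)
p,d=optics.grab_frame('wrist');cv2.imwrite('pics/w3.png',p[:,:,::-1])
s=readout.state();print(s['time_s'],s['ee_pos'],s['qpos'],s['force'],s['gripper_width'])
E
```

```text
time_s: 4.32
ee_pos: [428.6, 225.0, 227.9]
ee_rot: [25.0, 89.6, -153.2]
force: [1.0, -0.6, -3.7]
gripper_width: 21.4
time_s: 4.73
ee_pos: [431.4, 226.4, 312.8]
ee_rot: [-150.1, 89.7, 26.0]
force: [0.7, -0.1, -2.3]
gripper_width: 21.2
time_s: 5.15
ee_pos: [525.9, 167.2, 309.2]
ee_rot: [21.0, 89.9, -162.9]
force: [0.4, 0.2, -2.2]
gripper_width: 21.0
time_s: 5.57
ee_pos: [601.3, 118.1, 308.7]
ee_rot: [38.6, 89.9, -145.4]
force: [-0.7, 0.4, -2.1]
gripper_width: 21.5
time_s: 5.9
ee_pos: [599.6, 120.7, 310.4]
ee_rot: [-67.1, 90.0, 109.1]
force: [0.4, -0.7, -2.5]
gripper_width: 21.7
6.0 [599.85331098 120.54080805 310.39304464] [1.02815477e+01 1.96553505e+01 7.59155871e+01 7.19645624e-03
 8.44124607e+01 1.04131755e+02] [-0.18700361 -0.68182948 -2.60775437] 21.321030438420383
```

View pics/s3.png

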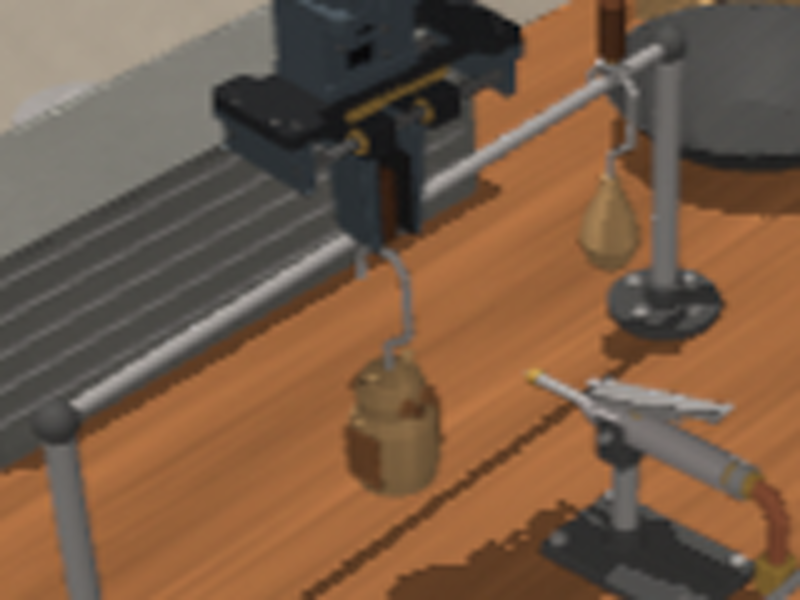

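View pics/w3.png

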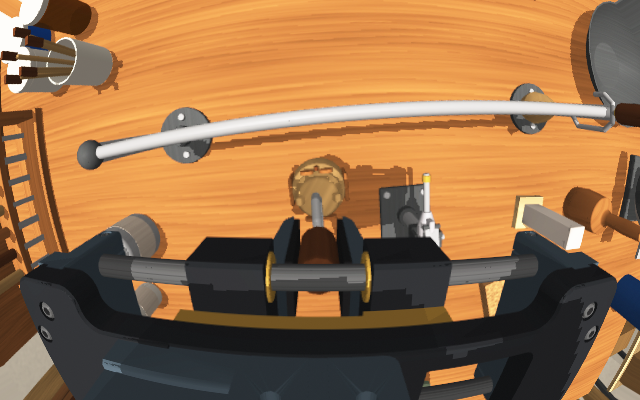

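Side view: the owl hangs from the gripper at crop (395,430), still upright, in front of the rail. Wrist view: the rail crosses column 318 at row ~111, and the hook tip is at about (317,198).

Run:
```python
from h import *
np.set_printoptions(precision=1,suppress=True)
p=cv2.imread('pics/w3.png');cv2.imwrite('pics/w3z.png',cv2.resize(p[95:275,260:380],None,fx=3.3,fy=3.3,interpolation=cv2.INTER_CUBIC))
A=wray((318,110.5),235)
print('rail',A,[wray(q,235) for q in((230,124),(410,105),(500,106.5))],'tip',wray((317,197),254), 'nozzle',wray((427,177),115))
```

```text
rail [678.4 115.6 235. ] [array([674.4, 183.3, 235. ]), array([679.9,  45.2, 235. ]), array([680.3, -37. , 235. ])] tip [617.2 120.5 254. ] nozzle [596.7 -11.  115. ]
```

View pics/w3z.png

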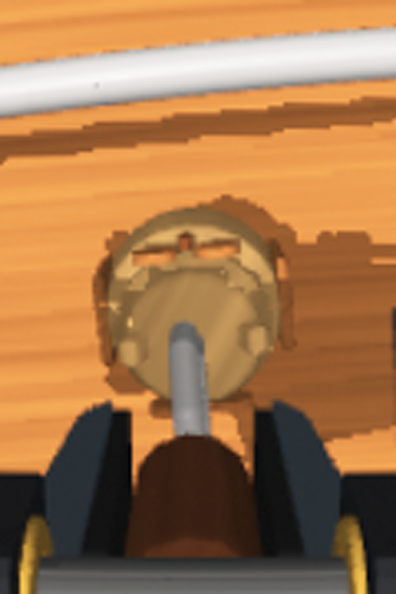

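Run:
```python
from h import *
np.set_printoptions(precision=1,suppress=True)
def edge(img,col,r0,r1):
    c=img[r0:r1,col].astype(int);sat=c.max(1)-c.min(1)
    r=np.where((sat<40)&(c.mean(1)>90))[0]+r0
    return (r.min(),r.max(),r.mean()) if len(r) else None
p=cv2.imread('pics/w3.png')
for x in(240,280,318,360,400,450):
    e=edge(p,x,90,140);print(x,e,wray((x,e[2]),235))
p=cv2.imread('pics/top0.png')
for x in(230,260,290,320,350,380,400):
    e=edge(p,x,118,145);print(x,e,ray('top',(x,e[2]),236))
```

```text
240 (np.int64(118), np.int64(132), np.float64(125.0)) [672.7 175.4 235. ]
280 (np.int64(113), np.int64(127), np.float64(120.0)) [673.5 144.4 235. ]
318 (np.int64(109), np.int64(122), np.float64(115.5)) [674.7 115.9 235. ]
360 (np.int64(105), np.int64(119), np.float64(112.0)) [675.6  84.4 235. ]
400 (np.int64(102), np.int64(116), np.float64(109.0)) [676.9  53.4 235. ]
450 (np.int64(101), np.int64(114), np.float64(107.5)) [678.1  11.4 235. ]
230 (np.int64(134), np.int64(144), np.float64(138.16666666666666)) [661.2 277.8 236. ]
260 (np.int64(133), np.int64(136), np.float64(134.5)) [670.5 201.3 236. ]
290 (np.int64(132), np.int64(135), np.float64(133.5)) [672.9 124.6 236. ]
320 (np.int64(131), np.int64(134), np.float64(132.5)) [675.2  47.9 236. ]
350 (np.int64(129), np.int64(133), np.float64(131.0)) [678.9 -28.8 236. ]
380 (np.int64(128), np.int64(132), np.float64(130.0)) [ 681.3 -105.6  236. ]
400 (np.int64(127), np.int64(131), np.float64(129.0)) [ 683.8 -156.8  236. ]
```

```bash
python3 -m creep '[{"translation":[1.5,0,0],"delta_rot":[0,0,0]},{"translation":[1.5,0,0],"delta_rot":[0,0,0]},{"translation":[1.5,0,0],"delta_rot":[0,0,0]},{"translation":[1.5,0,0],"delta_rot":[0,0,0]},{"translation":[1.4,0,0],"delta_rot":[0,0,0]}]'
python3 -m creep '[{"translation":[0,0,0],"delta_rot":[0,0,0]},{"translation":[0,0,0],"delta_rot":[0,0,0]},{"translation":[0,0,0],"delta_rot":[0,0,0]}]'
python3 - <<'E'
from h import *
crop('side',(200,130,360,250),'pics/s4.png',5)
p,d=optics.grab_frame('wrist');cv2.imwrite('pics/w4.png',p[:,:,::-1])
s=readout.state();print(s['time_s'],s['ee_pos'],s['force'],s['gripper_width'])
E
```

```text
time_s: 6.42
ee_pos: [674.9, 120.3, 310.2]
ee_rot: [-178.1, 90.0, -1.9]
force: [-0.2, -0.6, -3.2]
gripper_width: 21.5
time_s: 6.67
ee_pos: [673.6, 120.2, 310.0]
ee_rot: [10.0, 89.9, -173.9]
force: [-0.1, 0.3, -2.4]
gripper_width: 21.5
6.7667 [673.64405876 120.08197611 310.44381606] [-0.47788182 -0.19807638 -3.29081531] 21.333571397478746
```

View pics/s4.png

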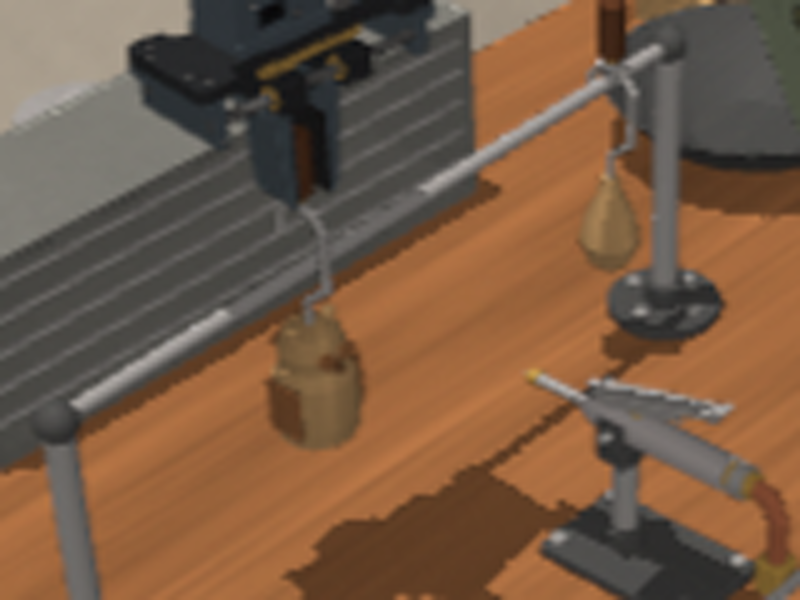

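View pics/w4.png

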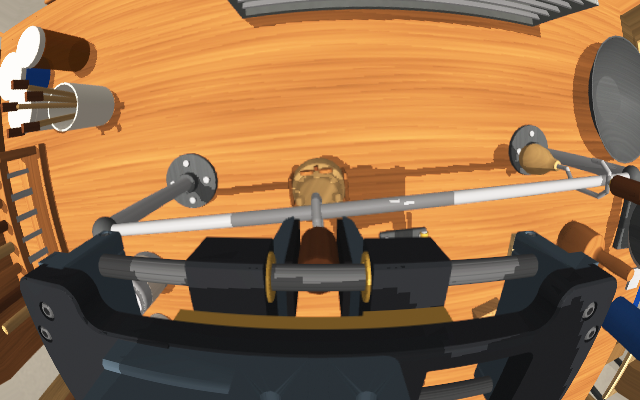

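Run:
```python
from h import *
np.set_printoptions(precision=1,suppress=True)
p=cv2.imread('pics/w4.png')
for x in(150,200,250,285,345,390,430,480):
    c=p[170:240,x].astype(int);r=np.where((c.max(1)-c.min(1)<40)&(c.mean(1)>60))[0]+170
    print(x,r.min(),r.max(),wray((x,(r.min()+r.max())/2),235))
print(wray((317,197),254))
```

```text
150 196 233 [680.4 268.1 235. ]
200 170 229 [690.5 216.2 235. ]
250 211 224 [672.6 175.5 235. ]
285 208 220 [673.8 146.7 235. ]
345 202 216 [674.7  99.1 235. ]
390 197 237 [665.3  62.8 235. ]
430 194 206 [677.2  28.7 235. ]
480 188 201 [678.8 -18.8 235. ]
[691. 120. 254.]
```

```bash
python3 -m creep '[{"translation":[0.05,0,-0.8],"delta_rot":[0,0,0]},{"translation":[0,0,-0.8],"delta_rot":[0,0,0]},{"translation":[0,0,-0.8],"delta_rot":[0,0,0]},{"translation":[0,0,-0.7],"delta_rot":[0,0,0]},{"translation":[0,0,-0.4],"delta_rot":[0,0,0]}]'
python3 -m creep '[{"translation":[0,0,0],"delta_rot":[0,0,0]},{"translation":[0,0,0],"delta_rot":[0,0,0]},{"translation":[0,0,0],"delta_rot":[0,0,0]},{"translation":[0,0,0],"delta_rot":[0,0,0]},{"translation":[0,0,0],"delta_rot":[0,0,0]}]'
python3 - <<'E'
from h import *
crop('side',(200,130,360,250),'pics/s5.png',5)
s=readout.state();print(s['time_s'],s['ee_pos'],s['force'],s['gripper_width'])
E
```

```text
time_s: 7.18
ee_pos: [674.3, 119.8, 273.0]
ee_rot: [14.3, 89.8, -169.6]
force: [0.3, 0.4, -3.3]
gripper_width: 21.1
time_s: 7.6
ee_pos: [675.2, 119.9, 275.5]
ee_rot: [-173.9, 89.9, 2.2]
force: [-0.4, -1.0, -1.9]
gripper_width: 21.7
7.65 [675.18563824 119.92044182 275.39826833] [ 0.21067828  0.24001939 -2.59908008] 21.399206115476787
```

View pics/s5.png

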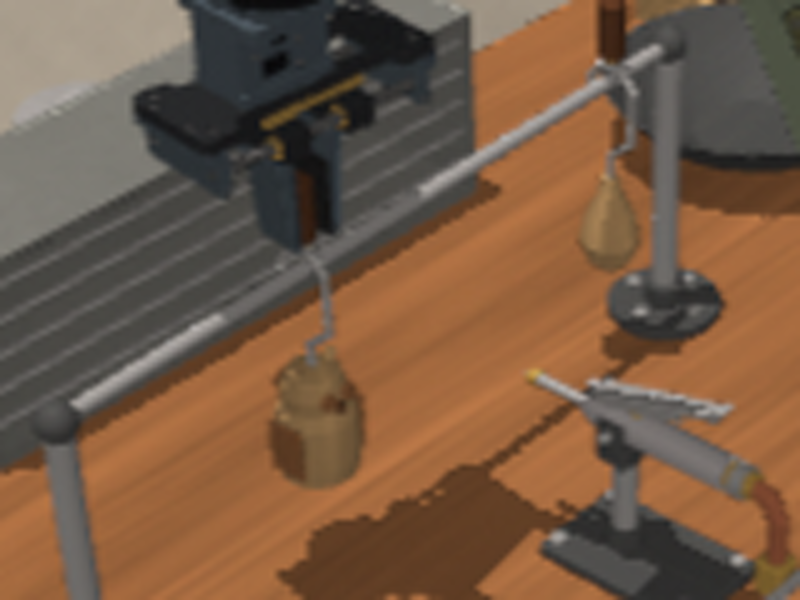

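```bash
python3 -m creep '[{"translation":[0,0,-0.15],"delta_rot":[0,0,0]},{"translation":[0,0,0],"delta_rot":[0,0,0]},{"translation":[0,0,0],"delta_rot":[0,0,0]},{"translation":[0.02,-0.6,0],"delta_rot":[0,0,0]},{"translation":[0.03,-1.1,0],"delta_rot":[0,0,0]}]'
python3 -m creep '[{"translation":[0.03,-1.2,0],"delta_rot":[0,0,0]},{"translation":[0.04,-1.2,0],"delta_rot":[0,0,0]},{"translation":[0.04,-1.2,0],"delta_rot":[0,0,0]},{"translation":[0.04,-1.2,0],"delta_rot":[0,0,0]},{"translation":[0.04,-1.2,0],"delta_rot":[0,0,0]}]'
python3 -m creep '[{"translation":[0.04,-1.2,0],"delta_rot":[0,0,0]},{"translation":[0.04,-1.2,0],"delta_rot":[0,0,0]},{"translation":[0.03,-1.2,0],"delta_rot":[0,0,0]},{"translation":[0.03,-1.0,0],"delta_rot":[0,0,0]},{"translation":[0.02,-0.46,0],"delta_rot":[0,0,0]}]'
python3 -m creep '[{"translation":[0,0,0],"delta_rot":[0,0,0]},{"translation":[0,0,0],"delta_rot":[0,0,0]},{"translation":[0,0,0],"delta_rot":[0,0,0]},{"translation":[0,0,0],"delta_rot":[0,0,0]},{"translation":[0,0,0],"delta_rot":[0,0,0]}]'
python3 - <<'E'
from h import *
np.set_printoptions(precision=1,suppress=True)
crop('side',(220,120,380,240),'pics/s6.png',5)
p,d=optics.grab_frame('wrist');cv2.imwrite('pics/w6.png',p[:,:,::-1])
p,d=optics.grab_frame('top');cv2.imwrite('pics/t6.png',p[:,:,::-1])
s=readout.state();print(s['time_s'],s['ee_pos'],s['force'],s['gripper_width'])
E
```

```text
time_s: 8.07
ee_pos: [675.5, 103.3, 273.4]
ee_rot: [-82.9, 90.0, 93.3]
force: [-0.4, -0.6, -2.2]
gripper_width: 21.6
time_s: 8.48
ee_pos: [677.4, 41.1, 273.5]
ee_rot: [116.4, 90.0, -67.5]
force: [-0.9, -0.1, -2.7]
gripper_width: 21.1
time_s: 8.9
ee_pos: [679.0, -9.6, 273.5]
ee_rot: [96.0, 90.0, -88.0]
force: [-0.3, -0.3, -3.2]
gripper_width: 21.5
time_s: 9.32
ee_pos: [679.0, -7.0, 273.5]
ee_rot: [-67.1, 90.0, 109.1]
force: [0.4, -0.3, -2.8]
gripper_width: 21.6
9.4667 [679.   -7.3 273.5] [ 0.3  0.3 -2.9] 21.333727665306156
```

View pics/s6.png

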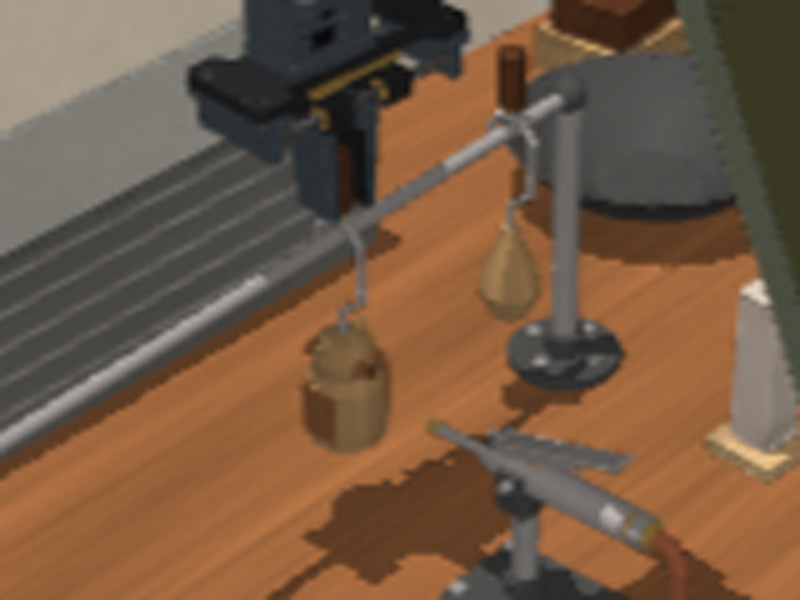

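View pics/w6.png

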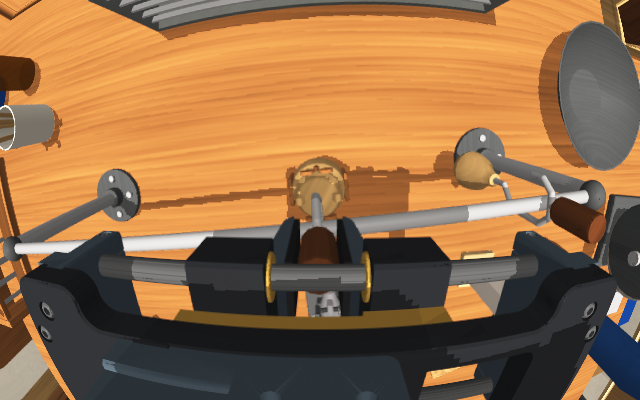

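```bash
python3 -m creep '[{"translation":[0,0,-0.1],"delta_rot":[0,0,0]},{"translation":[0,0,0],"delta_rot":[0,0,0]},{"translation":[0,0,0],"delta_rot":[0,0,0]},{"translation":[0,0,0],"delta_rot":[0,0,0]}]'
python3 -m creep '[{"translation":[0,0,-0.1],"delta_rot":[0,0,0]},{"translation":[0,0,0],"delta_rot":[0,0,0]},{"translation":[0,0,0],"delta_rot":[0,0,0]},{"translation":[0,0,0],"delta_rot":[0,0,0]}]'
```

```text
time_s: 9.8
ee_pos: [679.0, -7.7, 272.5]
ee_rot: [56.7, 90.0, -127.2]
force: [-0.0, -0.8, -3.3]
gripper_width: 21.7
time_s: 10.13
ee_pos: [679.1, -7.7, 271.6]
ee_rot: [169.3, 90.0, -14.6]
force: [0.3, -0.5, -1.3]
gripper_width: 21.5
```

```bash
python3 -m creep '[{"translation":[0,0,-0.05],"delta_rot":[0,0,0]},{"translation":[0,0,0],"delta_rot":[0,0,0]},{"translation":[0,0,0],"delta_rot":[0,0,0]},{"translation":[0,0,0],"delta_rot":[0,0,0]}]'
python3 -m creep '[{"translation":[0,0,0],"delta_rot":[0,0,0]},{"translation":[0,0,0],"delta_rot":[0,0,0]},{"translation":[0,0,0],"delta_rot":[0,0,0]},{"translation":[0,0,0],"delta_rot":[0,0,0]},{"translation":[0,0,0],"delta_rot":[0,0,0]}]' 0.2
python3 -m creep '[{"translation":[0,0,0],"delta_rot":[0,0,0]},{"translation":[0,0,0],"delta_rot":[0,0,0]},{"translation":[0,0,0],"delta_rot":[0,0,0]},{"translation":[0,0,0],"delta_rot":[0,0,0]},{"translation":[0,0,0],"delta_rot":[0,0,0]}]'
python3 - <<'E'
from h import *
crop('side',(220,120,380,240),'pics/s7.png',5)
p,d=optics.grab_frame('wrist');cv2.imwrite('pics/w7.png',p[:,:,::-1])
s=readout.state();print(s['time_s'],s['ee_pos'],s['force'],s['gripper_width'])
E
```

```text
time_s: 10.47
ee_pos: [679.1, -7.7, 271.4]
ee_rot: [174.8, 90.0, -9.1]
force: [-0.4, -1.4, 1.2]
gripper_width: 21.3
time_s: 10.88
ee_pos: [679.0, -7.7, 270.9]
ee_rot: [24.5, 90.0, -159.4]
force: [0.8, 0.1, 0.0]
gripper_width: 52.1
time_s: 11.3
ee_pos: [679.0, -7.7, 271.0]
ee_rot: [100.2, 90.0, -83.7]
force: [0.3, -0.4, 1.0]
gripper_width: 54.6
11.4 [678.98735916  -7.7060508  270.99324627] [-0.99796403 -0.6496895  -0.31112457] 54.79350767760884
```

View pics/s7.png

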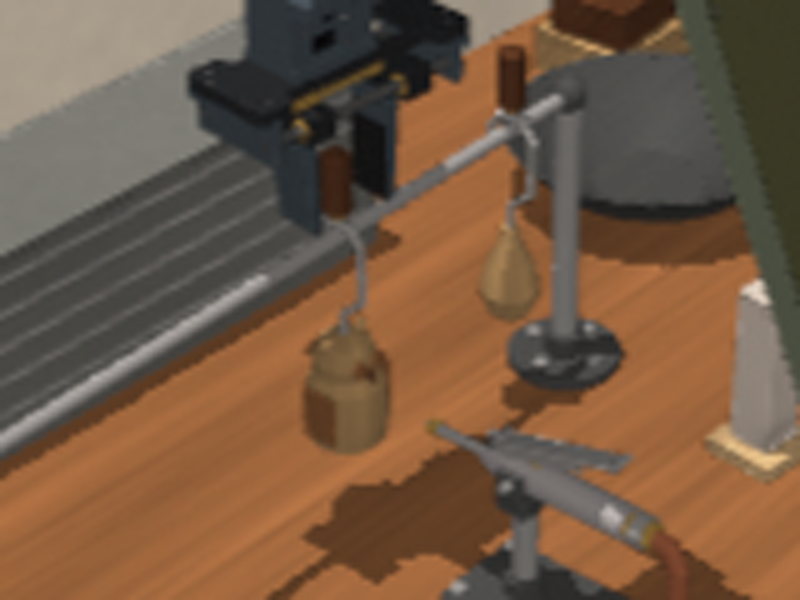

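View pics/w7.png

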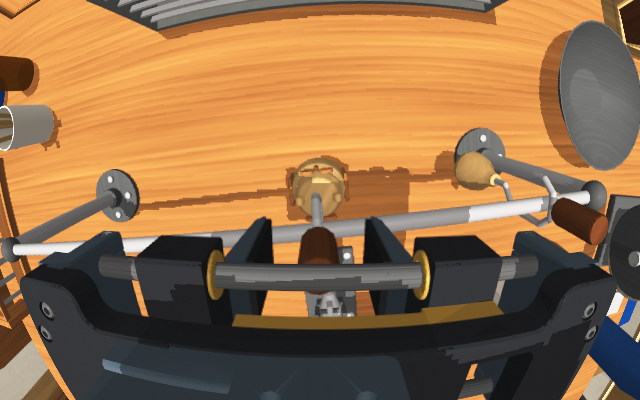

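```bash
python3 -m creep '[{"translation":[0,0,0.8],"delta_rot":[0,0,0]},{"translation":[0,0,1.5],"delta_rot":[0,0,0]},{"translation":[0,0,2],"delta_rot":[0,0,0]},{"translation":[0,0,2],"delta_rot":[0,0,0]},{"translation":[0,0,1.5],"delta_rot":[0,0,0]}]'
python3 -m creep '[{"translation":[-1.5,0,0],"delta_rot":[0,0,0]},{"translation":[-2.5,0,0],"delta_rot":[0,0,0]},{"translation":[-2.5,0,0],"delta_rot":[0,0,0]},{"translation":[-2.5,0,0],"delta_rot":[0,0,0]},{"translation":[-2.5,0,0],"delta_rot":[0,0,0]}]' -1
python3 -m creep '[{"translation":[-2.5,0,0],"delta_rot":[0,0,0]},{"translation":[-2.5,0,0],"delta_rot":[0,0,0]},{"translation":[-2.5,0,0],"delta_rot":[0,0,0]},{"translation":[-2,-0.5,0],"delta_rot":[0,0,0]},{"translation":[0,0,0],"delta_rot":[0,0,0]}]'
python3 -m creep '[{"translation":[0,0,0],"delta_rot":[0,0,0]},{"translation":[0,0,0],"delta_rot":[0,0,0]},{"translation":[0,0,0],"delta_rot":[0,0,0]},{"translation":[0,0,0],"delta_rot":[0,0,0]}]'
python3 - <<'E'
from h import *
p,d=optics.grab_frame('wrist');cv2.imwrite('pics/w8.png',p[:,:,::-1])
crop('side',(220,120,380,240),'pics/s8.png',5)
crop('top',(260,100,400,205),'pics/t8.png',5)
s=readout.state();print(s['time_s'],s['ee_pos'],s['force'],s['gripper_width'])
E
```

```text
time_s: 11.82
ee_pos: [679.3, -7.7, 351.6]
ee_rot: [-179.4, 89.8, -3.4]
force: [-0.1, 0.3, 0.9]
gripper_width: 55.1
time_s: 12.23
ee_pos: [562.9, -7.7, 349.6]
ee_rot: [173.2, 90.0, -10.7]
force: [-0.8, 0.6, 0.6]
gripper_width: 24.5
time_s: 12.65
ee_pos: [465.7, -13.0, 350.7]
ee_rot: [137.4, 89.9, -46.5]
force: [0.3, -0.3, 0.4]
gripper_width: 0.5
time_s: 12.98
ee_pos: [469.9, -12.6, 348.7]
ee_rot: [10.3, 90.0, -173.6]
force: [0.1, -1.1, -0.5]
gripper_width: 0.2
13.1333 [469.50617292 -12.63375914 348.61399942] [-0.27405824  0.24634713 -0.26530082] 0.38300064792762994
```

View pics/w8.png

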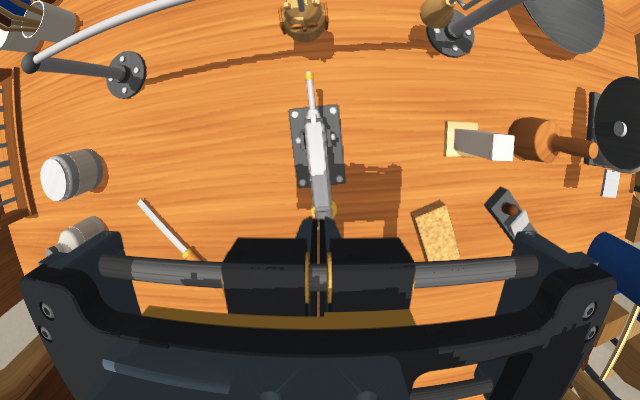

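View pics/s8.png

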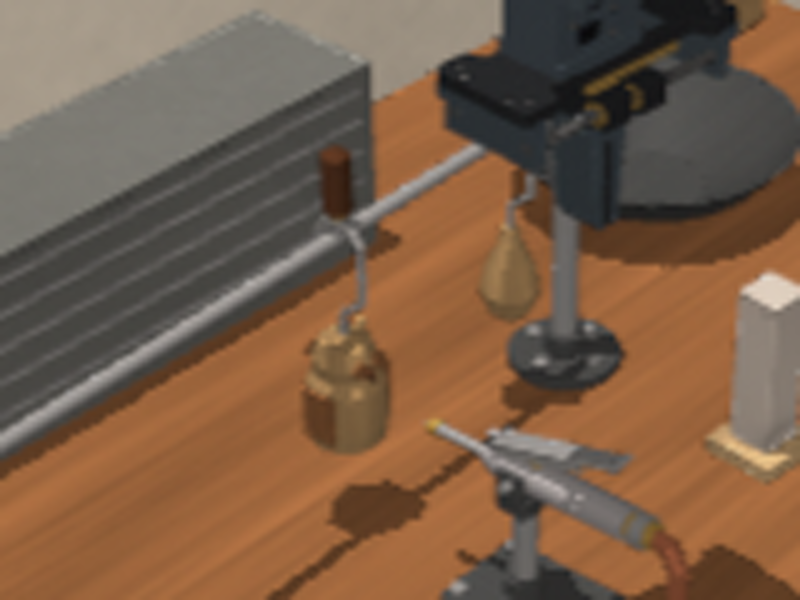

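View pics/t8.png

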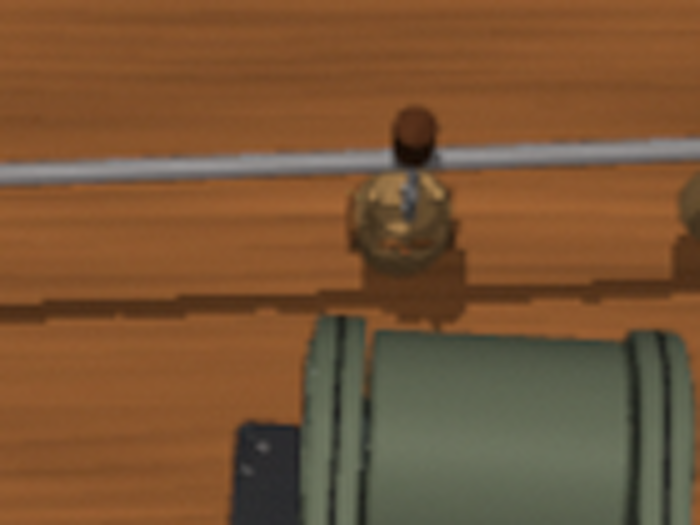

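Run:
```python
from h import *
np.set_printoptions(precision=1,suppress=True)
print('grip top',ray('top',(260+414/5,100+122/5),299),'bottom body',ray('top',(260+402/5,100+222/5),110))
p=cv2.imread('pics/w8.png');cv2.imwrite('pics/w8z.png',cv2.resize(p[60:260,270:370],None,fx=3,fy=3,interpolation=cv2.INTER_CUBIC))
print('noz',wray((309.5,75),115))
for px,z in(((316,123),134),((320,165),145),((323,205),156),((322,213),160)): print(px,wray(px,z))
```

```text
grip top [678.8  -7.6 299. ] bottom body [673.3  -9.1 110. ]
noz [596.9 -10.5 115. ]
(316, 123) [536.  -14.5 134. ]
(320, 165) [486.6 -15.9 145. ]
(323, 205) [440.6 -16.2 156. ]
(322, 213) [432.1 -14.5 160. ]
```

View pics/w8z.png

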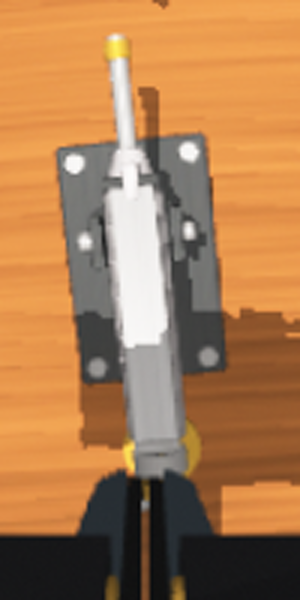

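```bash
python3 -m creep '[{"translation":[0,-0.2,-3.5],"delta_rot":[0,0,0]},{"translation":[0,0,-3.5],"delta_rot":[0,0,0]},{"translation":[0,0,-3.5],"delta_rot":[0,0,0]},{"translation":[0,0,-3],"delta_rot":[0,0,0]},{"translation":[0,0,-2],"delta_rot":[0,0,0]}]'
python3 -m creep '[{"translation":[0,0,-0.8],"delta_rot":[0,0,0]},{"translation":[0,0,0],"delta_rot":[0,0,0]},{"translation":[0,0,0],"delta_rot":[0,0,0]},{"translation":[0,0,0],"delta_rot":[0,0,0]},{"translation":[0,0,0],"delta_rot":[0,0,0]}]'
python3 - <<'E'
from h import *
crop('side',(290,180,390,260),'pics/s9.png',7)
s=readout.state();print(s['time_s'],s['ee_pos'],s['force'],s['gripper_width'])
E
```

```text
time_s: 13.55
ee_pos: [467.6, -14.6, 190.9]
ee_rot: [1.5, 89.7, 177.5]
force: [0.8, -0.3, 0.1]
gripper_width: 0.4
time_s: 13.97
ee_pos: [470.2, -14.7, 187.6]
ee_rot: [179.1, 89.8, -4.8]
force: [-0.1, -0.2, 1.1]
gripper_width: 0.5
14.0167 [469.9315661  -14.74332638 187.37438341] [ 0.14005359 -0.68144101 -0.48579378] 0.5471407418426104
```

View pics/s9.png

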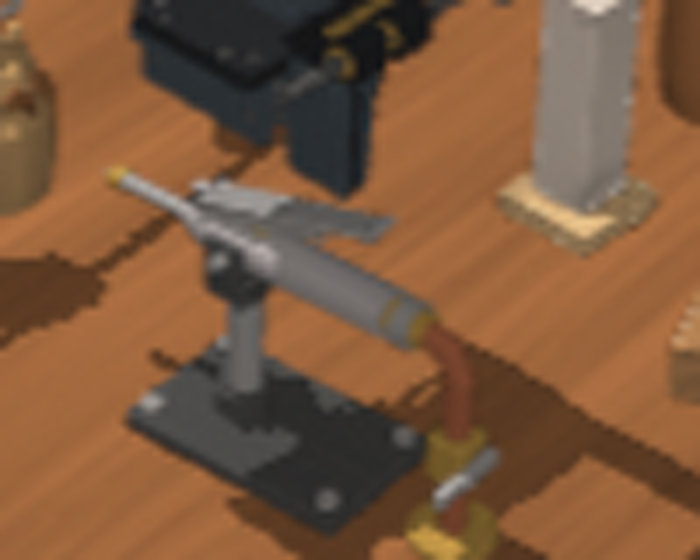

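The closed fingertips (crop about (345,190)) are just above the lever's rear part (about (370,225)). I'll descend in small steps and watch the force.

```bash
Z='{"translation":[0,0,0],"delta_rot":[0,0,0]}'
python3 -m creep '[{"translation":[0,0,-0.8],"delta_rot":[0,0,0]},{"translation":[0,0,-0.7],"delta_rot":[0,0,0]},{"translation":[0,0,0],"delta_rot":[0,0,0]},{"translation":[0,0,0],"delta_rot":[0,0,0]},{"translation":[0,0,0],"delta_rot":[0,0,0]}]'
python3 -m creep '[{"translation":[0,0,-0.3],"delta_rot":[0,0,0]},{"translation":[0,0,0],"delta_rot":[0,0,0]},{"translation":[0,0,0],"delta_rot":[0,0,0]},{"translation":[0,0,0],"delta_rot":[0,0,0]}]'
python3 -m creep '[{"translation":[0,0,-0.3],"delta_rot":[0,0,0]},{"translation":[0,0,0],"delta_rot":[0,0,0]},{"translation":[0,0,0],"delta_rot":[0,0,0]},{"translation":[0,0,0],"delta_rot":[0,0,0]}]'
python3 -m creep '[{"translation":[0,0,-0.3],"delta_rot":[0,0,0]},{"translation":[0,0,0],"delta_rot":[0,0,0]},{"translation":[0,0,0],"delta_rot":[0,0,0]},{"translation":[0,0,0],"delta_rot":[0,0,0]}]'
```

```text
time_s: 14.43
ee_pos: [469.3, -14.7, 171.3]
ee_rot: [171.8, 90.0, -12.1]
force: [0.7, -0.3, 2.8]
gripper_width: 0.4
time_s: 14.77
ee_pos: [468.8, -14.7, 168.1]
ee_rot: [37.2, 90.0, -146.7]
force: [-1.0, 0.1, 4.8]
gripper_width: 0.4
time_s: 15.1
ee_pos: [468.6, -14.7, 165.2]
ee_rot: [17.5, 90.0, -166.4]
force: [-2.2, -0.8, 6.3]
gripper_width: 0.1
time_s: 15.43
ee_pos: [468.5, -14.7, 162.3]
ee_rot: [13.9, 89.9, -170.0]
force: [-1.5, -0.1, 6.9]
gripper_width: 0.5
```

```bash
python3 -m creep '[{"translation":[0,0,-0.2],"delta_rot":[0,0,0]},{"translation":[0,0,0],"delta_rot":[0,0,0]},{"translation":[0,0,0],"delta_rot":[0,0,0]},{"translation":[0,0,0],"delta_rot":[0,0,0]},{"translation":[0,0,0],"delta_rot":[0,0,0]}]'
python3 -m creep '[{"translation":[0,0,0],"delta_rot":[0,0,0]},{"translation":[0,0,0],"delta_rot":[0,0,0]},{"translation":[0,0,0],"delta_rot":[0,0,0]},{"translation":[0,0,0],"delta_rot":[0,0,0]},{"translation":[0,0,0],"delta_rot":[0,0,0]}]'
python3 - <<'E'
from h import *
F=[]
for i in range(6):
    p,d=optics.grab_frame('side');F.append(np.r_[readout.state()['force'],readout.state()['ee_pos']])
print(np.mean(F,0))
cv2.imwrite('pics/s10.png',cv2.resize(p[180:260,290:390,::-1],None,fx=7,fy=7,interpolation=cv2.INTER_CUBIC))
cv2.imwrite('pics/s10f.png',p[:,:,::-1])
p,d=optics.grab_frame('wrist');cv2.imwrite('pics/w10.png',p[:,:,::-1])
crop('top',(260,100,400,205),'pics/t10.png',5)
E
```

```text
time_s: 15.85
ee_pos: [468.2, -14.7, 160.3]
ee_rot: [10.9, 89.9, -173.0]
force: [-3.6, -0.2, 8.2]
gripper_width: 0.3
time_s: 16.27
ee_pos: [468.2, -14.8, 160.3]
ee_rot: [11.1, 89.9, -172.8]
force: [-3.1, 0.5, 7.9]
gripper_width: 1.0
[ -3.13870888  -0.96281271   7.88899183 468.16118434 -14.74754784
 160.34996551]
```

View pics/s10.png

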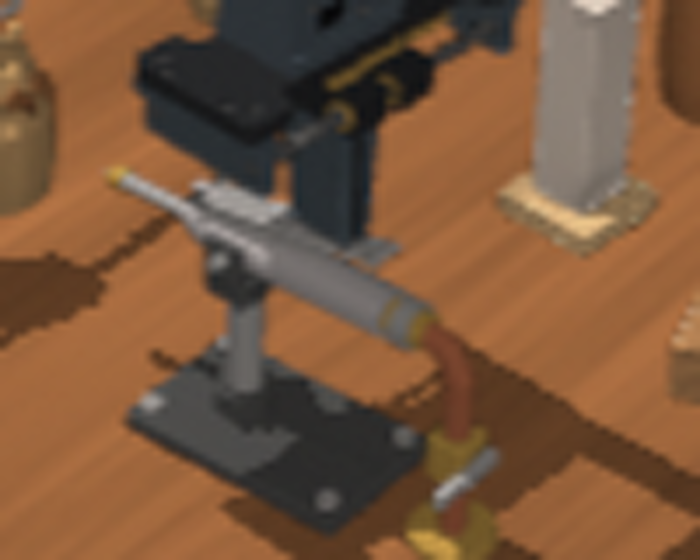

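View pics/s10f.png

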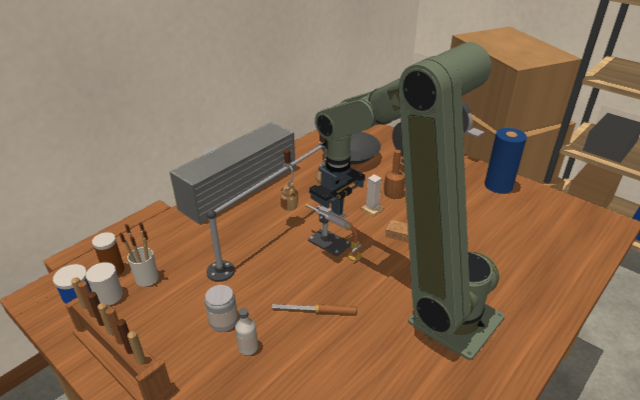

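View pics/t10.png

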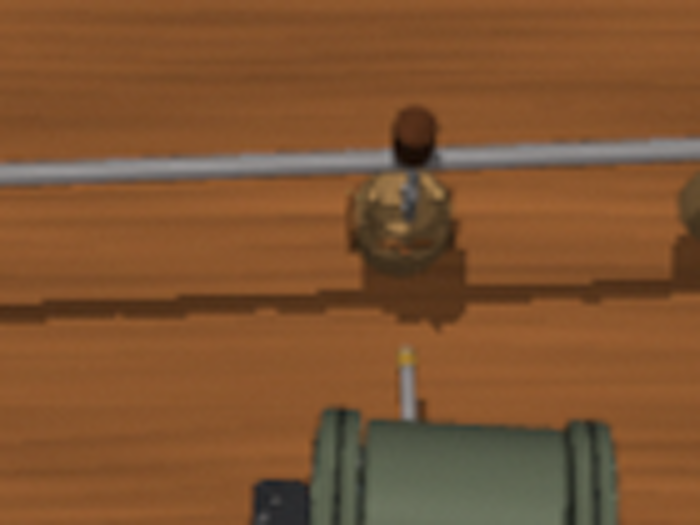

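Run:
```python
from h import *
h=np.array([534.9,-12.4,133])
for a in(0.26,.182,.13,.078,0):
    X=h+105*np.array([-np.cos(a),-.033,np.sin(a)]);q=proj('side',X);print(a,((q-[290,180])*7).round(0))
```

```text
0.26 [386. 230.]
0.182 [389. 246.]
0.13 [390. 256.]
0.078 [390. 266.]
0 [390. 280.]
```

Three checks agree that the lever is near half-way: TCP drop from first contact is about 10.5 mm, the push is about 8 N, and the lever's free end moved about 23 zoomed pixels against 26 predicted. The owl hangs at y ≈ -7.6 and hasn't moved. I'm handing in.

```bash
python3 -c "
from workcell import env,readout
print(env.job_done()); print(readout.state()['time_s'])"
```

```text
the job is handed in; nothing more can be done
None
the job is handed in; nothing more can be done
```

I finished the task and handed it in at about 16.7 s of the 54 s allowed. No verdict was reported, so the results below come from my own measurements.

- **Hanging and sliding:** I gripped the owl by its wooden grip and hooked it over the rail about 125 mm left of the nozzle's line. I then slid it along the rail to the nozzle, still hooked, lowered it onto the rail and let go.
- **Owl's final position:** The last top view shows it upright and not moving, at y ≈ -7.6 mm. The nozzle's line meets the rail at about -7.7 mm, so it is well within 15 mm.
- **Lever:** The closed fingertips are holding the lever about half-way down:
  - The push is about 8 N upward on the tool, plus about 3 N along x. I expected about 8.3 N at half-way.
  - The fingertips are about 10.5 mm below first contact, as expected for half-way.
  - The lever's free end moved about 23 zoomed pixels in the side view, against 26 predicted. That puts the angle at roughly 0.11 to 0.13 rad from released, within the 0.078 to 0.182 rad window.
- **Disagreement:** The first look at the rail in the top view put it about 4 mm nearer the robot than the wrist camera did. I used the wrist camera's value, and a closer second measurement in the top view came within about 1 mm of it.
- **Everything else:** I touched nothing else, and the bystanders and the pear look unmoved in the pictures I viewed.

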